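# Lock the sieve shaker's hidden carriage with its locking pin

## Task

Lock the shaker for cleaning: take the locking pin (the one with the straight round handle) out of the rack, put its nose into the slot of the shaker's cover plate and feel along the slot, with gentle pressure, for the plugged socket of the carriage underneath, which has stopped somewhere out of sight. Press the pin down there until its collar sits on the cover plate, and leave it standing upright. Never push the pin against the shaker with more than 40 N, and leave everything else where it is.

Things in the scene. Friction and masses are not known exactly. Their poses are not given: they have to be found in the camera images.
- shaker: Drive unit of a bench sieve shaker, fixed: a grey box 200 (x) x 300 (y) x 100 mm high with a flat aluminium cover plate on top. Origin at the centre of its underside, z up. One straight slot in the middle of the cover runs along the unit's own y axis: y from -60 to +60 mm, x from -9 to +9 mm, 5 mm deep. Its floor is the flat dark steel face of the carriage, which does not move.
- slot_mid (a point): Middle of the slot's floor, 95 mm above the shaker's underside; axes as the shaker's. In the floor is one socket, 16 mm long (in y), as wide as the slot, centred anywhere from y = -40 to +40 mm (not measured). A flush dust plug of the same steel hides it from the eye; it slides down under a push of about 3.5 N and stays down. The rest of the floor is solid.
- cover_top (a point): Middle of the slot at the level of the cover plate's top face, 100 mm above the shaker's underside; axes as the shaker's. The pin is fully home when its collar's underside lies on this face; its nose is then 30 mm below it and has pushed the plug 25 mm down into the socket.
- pin_grip (a point): Middle of the handle of the locking pin, loose steel, about 150 g, upright in a rack hole. From the top: straight round handle 22 mm across, 48 mm tall (this point half-way up); collar 28 mm across, 6 mm thick; shank 12 mm across, 30 mm long, its last 4 mm narrowing to a flat 8 mm nose. Collar underside 30 mm below this point, end of nose 60 mm below. z points up the pin.
- pin_tip (a point): Centre of the end of the locking pin's nose, 60 mm below the middle of its handle; z points up along the pin.
- rack: Grey plastic tool rack, fixed, 70 (x) x 150 (y) x 45 mm high, origin at the centre of its underside. Two upright holes 17 mm in diameter and 40 mm deep at y = -40 and +40 mm on its middle line: one holds the locking pin, the other the sieve pricker, either way round. Both rest with their collars on the rack's top.
- pricker_ball (a point): Centre of the ball head (22 mm in diameter) of the sieve pricker, a thin loose steel pin with a 6 mm shank, in the other hole of the rack, 30 mm above the rack's top. Not needed.
- dish_mid (a point): Middle of a loose steel sample dish, 90 mm in diameter, 22 mm high. Not needed.
- cup_mid (a point): Middle of a loose yellow plastic cup, 70 mm in diameter, 70 mm high. Not needed.
- jar_mid (a point): Middle of a loose sample jar, 80 mm in diameter, 130 mm high. Not needed.
- brush_grip (a point): Handle of a loose brush lying on the table. Not needed.

How it is judged:
By the outcome, as a careful person would: the job done as asked, in the order asked, and still so for the second after the job is handed in, with the robot touching nothing.
It also fails if it takes over 72 s, if anything falls off the work surface, if the arm or the gripper's body presses on something with over 40 N, if the wrist force passes 120 N, or if a joint passes its speed limit or range.

## Robot

A 7-joint arm with a two-finger parallel gripper is mounted at the origin on the work surface. World frame = base frame: x ahead of the robot, y to its left, z up, the work surface at z = 0. Lengths are in mm, angles in rad, forces in N, time in s.
With the tool pointing down it reaches from about 400 to 900 mm from the base axis. Payload 5.5 kg.
Tool frame: the origin (TCP) lies midway between the tips of the shut fingers; the grasp point (between the pads) lies 19 mm behind it; z points along the fingers, x is the direction in which the jaws open and shut, and the axes are right-handed (so a half turn about z gives the same grasp; the last joint's range is limited). The gripper opens to 92 mm and grips with 3 to 60 N. Pads are 19 mm wide; open, the fingers measure 130 mm over their backs; the gripper's body (75 mm by 190 mm) begins 47 mm behind the grasp point.
Start: joints at [1.451, 0.501, -0.427, 1.55, 0.221, 1.138, -0.21], TCP at [242.82, -602.941, 226.729] pointing down, gripper open.
Joint ranges: [-2.88, 2.88], [-0.31, 2.03], [-1.54, 1.56], [0.2, 2.42], [-1.41, 4.55], [0.19, 2.02], [-2.57, 2.57]. Speed limits (rad/s): [2.57, 2.57, 3.14, 3.14, 3.14, 3.14, 3.14].

## Interface

Orientations are given as a rotation vector (axis times angle).
In Python, from workcell import ctrl gives the robot as it stands.
- The arm moves only by the shell command python3 -m pendant 'ROWS' [FORCE]. ROWS is JSON, a list of rows, each an object with "translation": the shift along the tool's x, y, z in cm, a list of three; "spin": the turn about the tool's z in degrees; "grip": the opening, from 0 (shut) to 1 (fully open). In form: [{"translation": [tx, ty, tz], "spin": spin, "grip": grip}, ...]. A call has 1 to 5 rows; each row shifts and turns the pose as measured when the row begins, along the tool's axes as they then stand; what a row does not reach is not made up. A row lasts 1/12 s, in which the tool goes at most 41.7 mm and 7.16 degrees, less where a joint would pass 70% of its speed; a pose out of reach is approached as far as the arm can. A call with a gripper value outside its range is refused whole. The fingers move at their own pace and stop on an object; FORCE is the grip in N (left out, the last holds). Time passes only in rows, so rows that do not move let the fingers close. It gives the time, the measured TCP pose, the force and the opening at its end, in the units of the state.
- ctrl.get_obs(): the state, without advancing time (a new reading comes with each control period).
- ctrl.get_image(name): name is "scene" or "side" or "wrist"; returns a dict with "image" (480x640x3 uint8, red, green, blue), "fx", "fy", "cx", "cy" (pixels), "xyz" and "orientation" of the camera in the world. Camera axes: x right, y up, looking along -z (the intrinsics and any distortion apply to the point x, -y, -z); pixel columns grow to the right and rows downward; lengths in mm; the calibration is good to about 2 mm. A picture is of the moment at which its call begins. There is no depth.
- ctrl.finish_job(): hands the job in, once; it reports no verdict.
The state is a dict: "time_s": time; "qpos": joint angles; "joint_velocities": joint speeds; "tau": joint torques, N m; "ee_pos": TCP position; "ee_rot": TCP orientation; "force": force on the tool from outside, world axes, zero at the start; "torque": the same for the moment, N m; "width": opening from 0.0 (shut) to 1.0 (fully open).
Only numpy, scipy, OpenCV 4.12 (cv2) and the standard library are available. Lean on these libraries where they do the work, as an engineer would, in place of code of your own. Each camera call takes 0.05 s, during which the arm holds its last target.

## Working session

There is one attempt and no reset: what is moved stays moved. The work goes in short steps, Python scripts to look and compute and a shell command to move; the robot and the scene stay as the last step left them, time stands still between calls to the robot, and variables do not carry over. Pictures are saved under pics/ and viewed, and the job is handed in when it is done.

```bash
mkdir -p pics; ls; python3 - <<'E'
from workcell import ctrl
import cv2,json
o=ctrl.get_obs();print(o)
for n in["scene","side","wrist"]:
    d=ctrl.get_image(n);cv2.imwrite(f"pics/{n}0.png",d["image"][:,:,::-1])
    print(n,{k:v for k,v in d.items() if k!="image"})
E
```

```text
pics
{'time_s': 0.0, 'qpos': array([ 1.45117589,  0.50181887, -0.42674541,  1.55142645,  0.22083016,
        1.13830038, -0.21029136]), 'joint_velocities': array([ 2.73421172e-04, -9.20246127e-05, -4.02754247e-04,  2.30502614e-04,
       -6.10336789e-04, -7.33909381e-04,  4.38353864e-04]), 'tau': array([ 4.70251452e-04, -5.66604066e+01, -5.81615388e+00, -2.79116482e+01,
       -6.87804865e-02,  3.07516870e-02,  1.94555569e-04]), 'ee_pos': array([ 242.46631822, -602.3460267 ,  225.70228155]), 'ee_rot': array([-2.60262404e+00,  1.75761476e+00,  2.45655270e-03]), 'force': array([-0.23793406,  0.76684598,  0.21965539]), 'torque': array([-0.00534298,  0.00717258,  0.01431346]), 'width': 1.0004848118431733}
scene {'fx': 584.6911024155644, 'fy': 584.6911024155644, 'cx': 317.8272917951485, 'cy': 246.42344481245212, 'xyz': array([1126.37700923,   34.37500016, 1159.18225704]), 'orientation': array([0.41077121, 0.39969225, 1.52610685])}
side {'fx': 593.0822583024361, 'fy': 593.0822583024361, 'cx': 309.9110324826277, 'cy': 240.68181246720465, 'xyz': array([ 272.44732578, -793.03291625,  825.38376474]), 'orientation': array([ 0.86973827, -0.13029364, -0.29215122])}
wrist {'fx': 415.33574613149085, 'fy': 415.33574613149085, 'cx': 315.6073982866164, 'cy': 242.11996894929018, 'xyz': array([ 315.40340097, -572.80459133,  383.25425292]), 'orientation': array([-0.25540952,  0.17593248, -1.17880366])}
```

View pics/scene0.png

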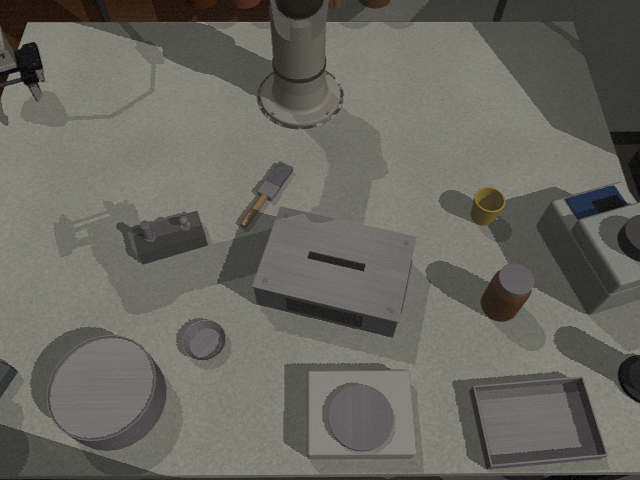

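View pics/side0.png

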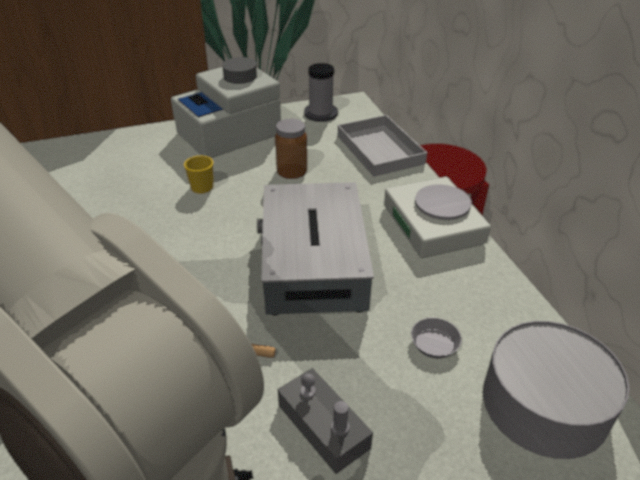

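View pics/wrist0.png

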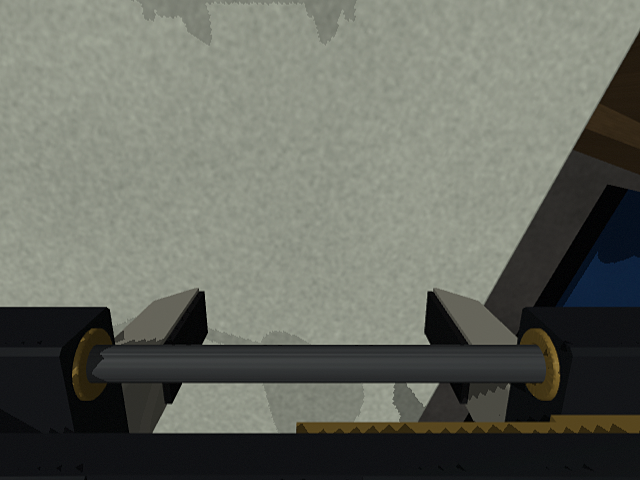

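```bash
cat > h.py <<'E'
import numpy as np, cv2
from scipy.spatial.transform import Rotation as R
from scipy.optimize import least_squares
def P(d,X):
    X=np.atleast_2d(X); c=R.from_rotvec(d["orientation"]).inv().apply(X-d["xyz"])
    return np.c_[d["cx"]+d["fx"]*c[:,0]/-c[:,2], d["cy"]-d["fy"]*c[:,1]/-c[:,2]]
def ray(d,u,v):
    return R.from_rotvec(d["orientation"]).apply([(u-d["cx"])/d["fx"],-(v-d["cy"])/d["fy"],-1])
def atz(d,u,v,z):
    r=ray(d,u,v); return d["xyz"]+r*(z-d["xyz"][2])/r[2]
def crop(im,x0,y0,x1,y1,s,f):
    cv2.imwrite(f,cv2.resize(im[y0:y1,x0:x1,::-1],None,fx=s,fy=s,interpolation=cv2.INTER_CUBIC))
E
python3 - <<'E'
from h import *
a=cv2.imread("pics/scene0.png")[:,:,::-1];b=cv2.imread("pics/side0.png")[:,:,::-1]
crop(a,240,200,430,340,4,"pics/c1.png");crop(b,250,170,390,320,4,"pics/c2.png")
crop(a,110,190,220,270,7,"pics/c3.png");crop(b,265,360,385,475,5,"pics/c4.png")
E
```

```text
(no output)
```

View pics/c1.png

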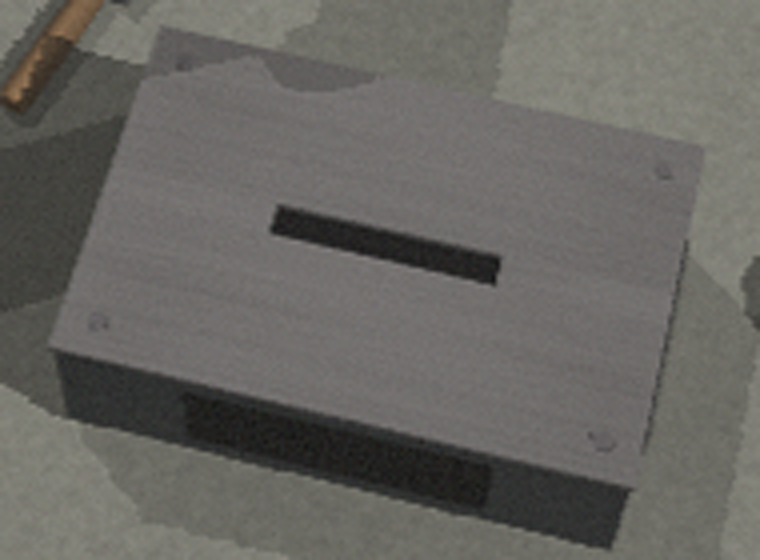

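View pics/c2.png

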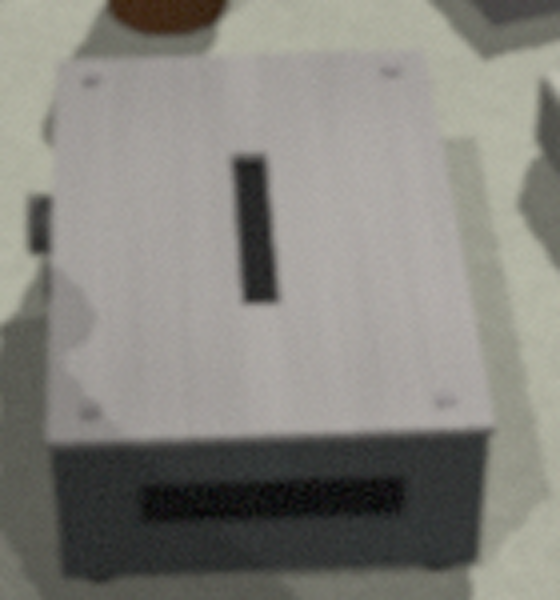

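View pics/c3.png

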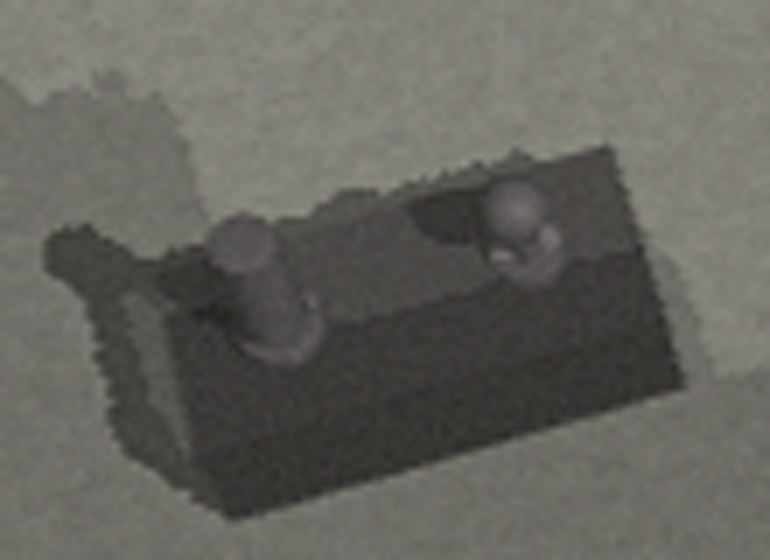

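View pics/c4.png

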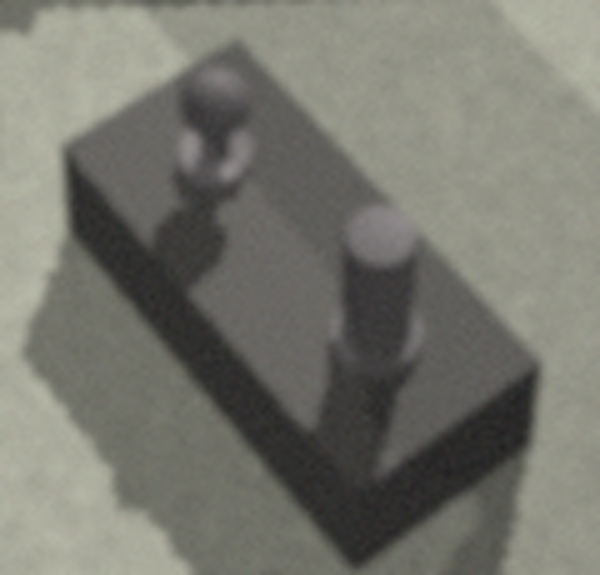

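```bash
cat > fit.py <<'E'
from h import *
from workcell import ctrl
A=ctrl.get_image("scene");B=ctrl.get_image("side")
s1=np.array([(161,28),(704,148),(633,487),(51,346),(278,205),(501,255),(496,285),(270,234)])
o1=np.array([(-100,-150),(-100,150),(100,150),(100,-150),(-9,-60),(-9,60),(9,60),(9,-60)])
s2=np.array([(58,60),(433,52),(493,430),(48,443),(233,157),(265,155),(279,301),(244,304)])
o2=np.array([(-100,150),(100,150),(100,-150),(-100,-150),(-9,60),(9,60),(9,-60),(-9,-60)])
p1=s1/4.-.375+[240,200];p2=s2/4.-.375+[250,170]
def W(q,o):
    c,s=np.cos(q[2]),np.sin(q[2]);return np.c_[q[0]+c*o[:,0]-s*o[:,1],q[1]+s*o[:,0]+c*o[:,1],np.full(len(o),100.)]
f1=lambda q:(P(A,W(q,o1))-p1).ravel();f2=lambda q:(P(B,W(q,o2))-p2).ravel()
for f in(f1,f2,lambda q:np.r_[f1(q),f2(q)]):
    r=least_squares(f,[500,0,0],x_scale=[100,100,.1],loss="soft_l1");print(r.x,r.cost)
print(np.round(r.fun,1))
def c3(u,v):return u/7-.43+110,v/7-.43+190
def c4(u,v):return u/5-.4+265,v/5-.4+360
print("pin top",atz(A,*c3(242,244),99),atz(B,*c4(381,236),99))
print("ball",atz(A,*c3(515,210),75),atz(B,*c4(215,95),75))
print("rack A",[atz(A,*c3(*p),45).round() for p in[(610,148),(640,252),(165,312)]])
print("rack B",[atz(B,*c4(*p),45).round() for p in[(238,42),(65,148),(360,492),(540,365)]])
print("collar B", atz(B,*c4(377,330),51),"A",atz(A,*c3(280,322),51))
o=ctrl.get_obs();print(R.from_rotvec(o["ee_rot"]).as_matrix().round(3))
E
python3 fit.py
```

```text
[ 5.57523586e+02  8.15519894e+01 -2.62258886e-01] 1.7760191087348138
[ 5.54199288e+02  7.71287444e+01 -2.72266758e-01] 2.4784289083644633
[ 5.56011426e+02  8.04883231e+01 -2.67818619e-01] 11.055785249176502
[-0.3 -1.5  0.3 -0.6 -0.1  0.1 -1.6 -0.8 -0.7 -1.1 -0.1 -0.3 -0.7 -0.3
 -1.  -1.   0.4 -1.1 -1.2 -1.7  1.1 -1.6  0.  -1.2  0.3 -1.8  1.1 -1.5
  0.8 -0.3  0.1 -0.8]
pin top [ 467.24183069 -324.62640642   99.        ] [ 462.9460877  -329.09176572   99.        ]
ball [ 440.21917076 -249.31206321   75.        ] [ 437.92574976 -250.04607562   75.        ]
rack A [array([ 398., -229.,   45.]), array([ 437., -216.,   45.]), array([ 459., -364.,   45.])]
rack B [array([ 458., -210.,   45.]), array([ 393., -233.,   45.]), array([ 442., -373.,   45.]), array([ 507., -351.,   45.])]
collar B [ 463.2244609  -328.72466721   51.        ] A [ 466.3049515 -324.955558    51.       ]
[[ 0.374 -0.928 -0.   ]
 [-0.928 -0.374  0.001]
 [-0.001 -0.    -1.   ]]
```

```bash
python3 -m pendant '[{"translation":[-1.9,-3.4,0],"spin":0,"grip":1},{"translation":[-1.9,-3.4,0],"spin":0,"grip":1},{"translation":[-1.9,-3.4,0],"spin":0,"grip":1},{"translation":[-1.9,-3.4,0],"spin":0,"grip":1},{"translation":[-1.9,-3.4,0],"spin":0,"grip":1}]'
python3 -m pendant '[{"translation":[0,0,0],"spin":7,"grip":1},{"translation":[0,0,0],"spin":7,"grip":1},{"translation":[0,0,0],"spin":7,"grip":1},{"translation":[0,0,0],"spin":7,"grip":1},{"translation":[0,0,0],"spin":7,"grip":1}]'
cat > st.py <<'E'
from h import *
from workcell import ctrl
import sys
o=ctrl.get_obs();M=R.from_rotvec(o["ee_rot"]).as_matrix()
print("t",o["time_s"].__round__(2),"p",o["ee_pos"].round(1),"f",o["force"].round(2),"tq",o["torque"].round(2),"w",round(o["width"],3),"xang",np.degrees(np.arctan2(M[1,0],M[0,0])).round(2),"tilt",M[:2,2].round(3),"q",o["qpos"].round(2))
if len(sys.argv)>3:
    t=np.array(list(map(float,sys.argv[1:4])));d=M.T@(t-o["ee_pos"]);print("tool delta cm",(d/10).round(2))
    if len(sys.argv)>4:
        s=-(float(sys.argv[4])-np.degrees(np.arctan2(M[1,0],M[0,0])));print("spin",(s+180)%360-180)
E
python3 st.py 465 -327 170 -105.35
```

```text
time_s: 0.67
ee_pos: [358.0, -457.2, 223.4]
ee_rot: [2.579, -1.785, -0.005]
force: [1.6, -0.3, -0.2]
width: 1.001
time_s: 1.08
ee_pos: [369.4, -443.5, 224.1]
ee_rot: [-1.925, 2.482, 0.004]
force: [-0.3, -0.6, 1.0]
width: 1.0
t 1.08 p [ 369.4 -443.5  224.1] f [-0.32 -0.61  0.97] tq [ 0.02 -0.01 -0.01] w 1.0 xang -104.38 tilt [-0.001  0.002] q [ 1.13  0.37 -0.38  1.74  0.15  1.06 -1.12]
tool delta cm [-13.65  -6.38   5.42]
spin 0.9676839353774653
```

```bash
python3 -m pendant '[{"translation":[-3.2,-1.5,1.3],"spin":0,"grip":1},{"translation":[-3.2,-1.5,1.3],"spin":0,"grip":1},{"translation":[-3.2,-1.5,1.3],"spin":0.5,"grip":1},{"translation":[-3,-1.4,1.2],"spin":0.5,"grip":1},{"translation":[0,0,0],"spin":0,"grip":1}]'
python3 st.py 465 -327 170 -105.35
python3 - <<'E'
from h import *
from workcell import ctrl
d=ctrl.get_image("wrist");cv2.imwrite("pics/w1.png",d["image"][:,:,::-1])
o=ctrl.get_obs();print(P(d,[[465,-327,99],[465,-327,51],o["ee_pos"]]))
E
```

```text
time_s: 1.5
ee_pos: [460.6, -337.4, 172.3]
ee_rot: [1.881, -2.515, 0.005]
force: [0.2, 0.8, 0.1]
width: 1.003
t 1.5 p [ 460.6 -337.4  172.3] f [0.25 0.81 0.1 ] tq [0.17 0.03 0.01] w 1.003 xang -106.41 tilt [ 0.001 -0.003] q [ 0.91  0.42 -0.41  1.81  0.2   0.96 -1.44]
tool delta cm [-1.13 -0.13  0.23]
spin -1.0627027071982411
[[297.73727825 254.3396119 ]
 [300.44705522 232.61796581]
 [325.89723115 315.18362763]]
```

View pics/w1.png

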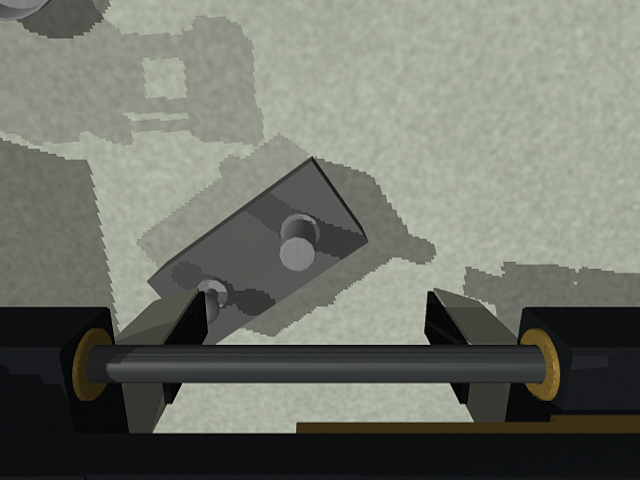

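```bash
python3 -m pendant '[{"translation":[-1.1,-0.1,2],"spin":-1,"grip":1},{"translation":[0,0,3],"spin":0,"grip":1},{"translation":[0,0,0],"spin":0,"grip":1},{"translation":[0,0,0],"spin":0,"grip":1}]'
python3 st.py 465 -327 58 -105.35
python3 - <<'E'
from h import *
from workcell import ctrl
d=ctrl.get_image("wrist");cv2.imwrite("pics/w2.png",d["image"][:,:,::-1])
o=ctrl.get_obs();print(o["ee_pos"],P(d,[[465,-327,99],[465,-327,51],o["ee_pos"]]))
M=R.from_rotvec(o["ee_rot"]).as_matrix();print(M.T@(d["xyz"]-o["ee_pos"]), (M.T@R.from_rotvec(d["orientation"]).as_matrix()).round(3))
E
```

```text
time_s: 1.88
ee_pos: [463.4, -333.5, 123.9]
ee_rot: [1.9, -2.497, 0.013]
force: [1.0, -0.3, 0.7]
width: 0.998
t 1.88 p [ 463.4 -333.5  123.9] f [ 1.03 -0.3   0.68] tq [ 0.06 -0.03  0.01] w 0.998 xang -105.45 tilt [ 0.002 -0.009] q [ 0.88  0.48 -0.4   1.85  0.25  0.86 -1.47]
tool delta cm [-0.72  0.05  6.58]
spin -0.10334893980063953
[ 462.54891906 -333.76046103  123.66996742] [[303.23095344 289.56774155]
 [304.93149221 257.2611008 ]
 [319.15466884 313.99456242]]
[  -1.43104194  -78.79268945 -157.80860768] [[ 1.    -0.001  0.   ]
 [-0.001 -0.958 -0.288]
 [ 0.001  0.288 -0.958]]
```

View pics/w2.png

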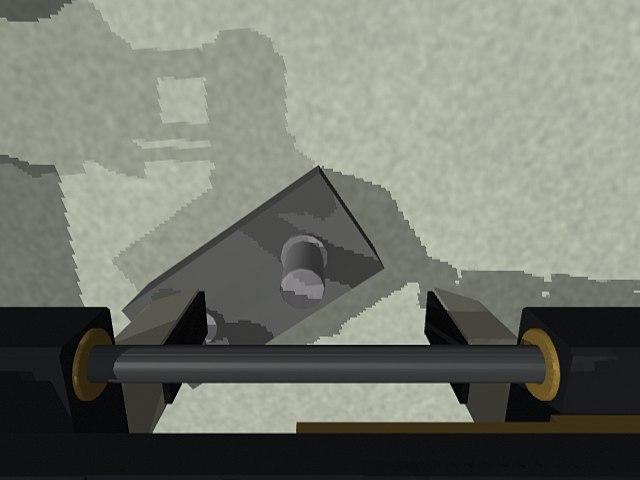

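```bash
python3 -m pendant '[{"translation":[-0.65,-0.2,1.6],"spin":0,"grip":1},{"translation":[0,0,0],"spin":0,"grip":1},{"translation":[0,0,0],"spin":0,"grip":1}]'
python3 st.py 465 -327 58 -105.35
python3 - <<'E'
from h import *
from workcell import ctrl
d=ctrl.get_image("wrist");cv2.imwrite("pics/w3.png",d["image"][:,:,::-1])
o=ctrl.get_obs();print(o["ee_pos"],P(d,[[465,-327,99],[465,-327,51],o["ee_pos"]]))
for n in("scene","side"):
    d=ctrl.get_image(n);cv2.imwrite(f"pics/{n}3.png",d["image"][:,:,::-1])
crop(d["image"],220,320,420,470,4,"pics/side3c.png")
E
```

```text
time_s: 2.18
ee_pos: [466.4, -332.9, 111.8]
ee_rot: [1.892, -2.501, 0.021]
force: [1.0, 1.0, 0.3]
width: 0.997
t 2.18 p [ 466.4 -332.9  111.8] f [1.05 1.03 0.27] tq [ 0.09 -0.03  0.01] w 0.997 xang -105.8 tilt [ 0.004 -0.014] q [ 0.87  0.49 -0.39  1.85  0.26  0.83 -1.49]
tool delta cm [-0.59  0.33  5.37]
spin -0.44595847310091585
[ 466.25061734 -332.6911314   111.78095126] [[305.61769378 305.94246693]
 [306.59534408 269.14993538]
 [317.52170063 312.97227526]]
```

View pics/w3.png

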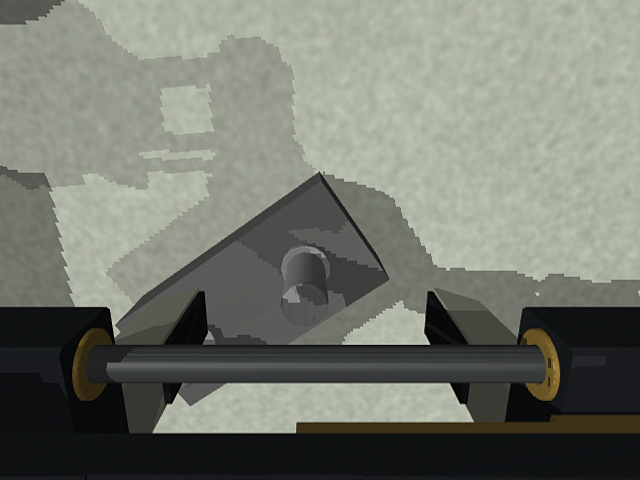

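View pics/side3c.png

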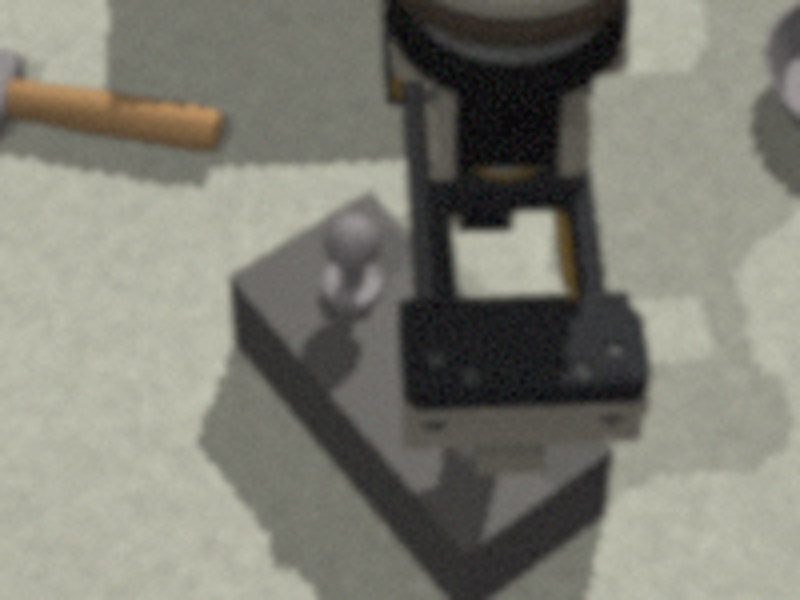

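```bash
python3 -m pendant '[{"translation":[-0.5,0.1,0.2],"spin":0,"grip":1},{"translation":[-0.3,0,0.2],"spin":0,"grip":1},{"translation":[0,0,1],"spin":0,"grip":1},{"translation":[0,0,1],"spin":0,"grip":1}]'
python3 st.py 465 -327 58 -105.35
python3 - <<'E'
from h import *
from workcell import ctrl
d=ctrl.get_image("wrist");cv2.imwrite("pics/w4.png",d["image"][:,:,::-1])
E
```

```text
time_s: 2.67
ee_pos: [470.0, -326.5, 90.7]
ee_rot: [1.892, -2.504, 0.033]
force: [-0.2, 0.2, 0.1]
width: 1.003
t 2.67 p [ 470.  -326.5   90.7] f [-0.24  0.23  0.1 ] tq [ 0.06  0.12 -0.  ] w 1.003 xang -105.86 tilt [ 0.01  -0.019] q [ 0.85  0.52 -0.38  1.87  0.28  0.78 -1.53]
tool delta cm [0.14 0.52 3.26]
spin -0.5111663069658903
```

View pics/w4.png

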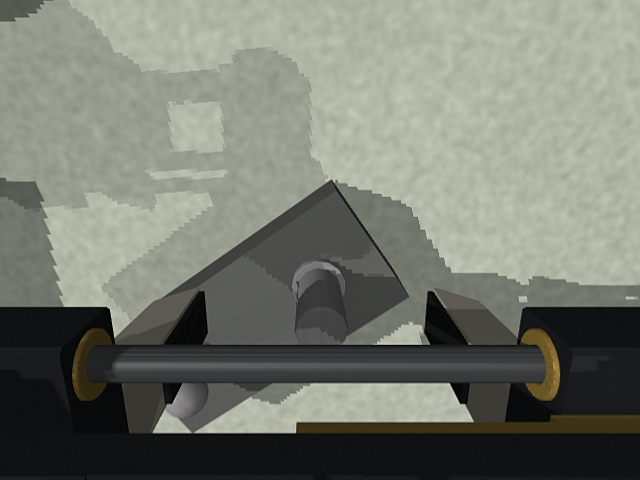

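```bash
python3 - <<'E'
from h import *
from workcell import ctrl
d=ctrl.get_image("wrist");o=ctrl.get_obs()
M=R.from_rotvec(o["ee_rot"]).as_matrix();print(o["ee_pos"],M.T@(d["xyz"]-o["ee_pos"]), R.from_matrix(M.T@R.from_rotvec(d["orientation"]).as_matrix()).as_rotvec())
print(P(d,[[465,-327,99],[465,-327,51]]))
print(atz(d,320.5,320,99),atz(d,319,282,51))
for n,c in(("scene",(110,180,230,270)),("side",(240,350,400,470))):
    d=ctrl.get_image(n);crop(d["image"],*c,5,f"pics/{n}4c.png")
E
```

```text
[ 468.53375831 -325.56902492   88.85093621] [  -0.84969755  -78.43866774 -157.2116873 ] [2.84992985e+00 1.88116404e-04 3.89639516e-04]
[[324.1548389  332.18870772]
 [321.01328438 286.15442242]]
[ 470.51142308 -327.04530692   99.        ] [ 467.45209818 -326.63127635   51.        ]
```

View pics/scene4c.png

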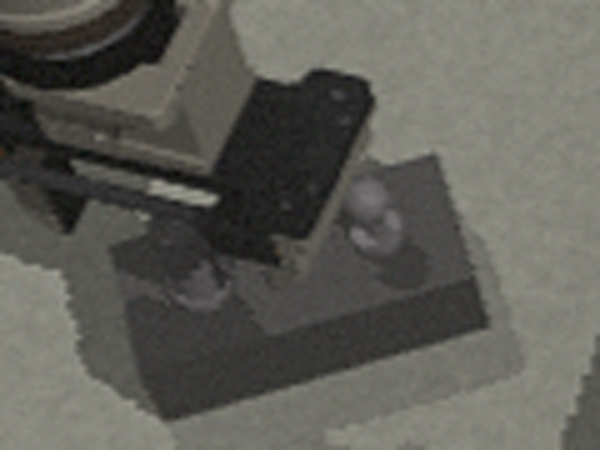

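View pics/side4c.png

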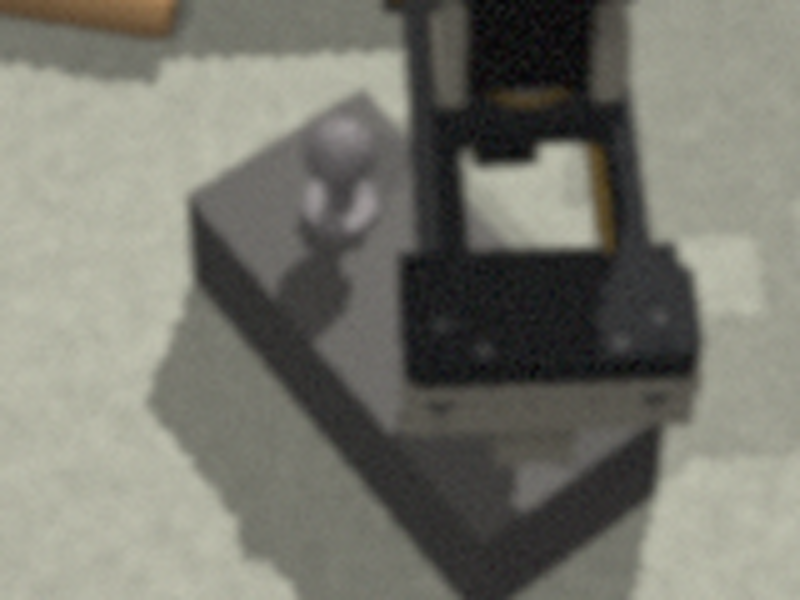

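```bash
python3 -m pendant '[{"translation":[0.1,0.3,1.2],"spin":0,"grip":1},{"translation":[0,0,1],"spin":0,"grip":1},{"translation":[0,0,1],"spin":0,"grip":1},{"translation":[0,0,0],"spin":0,"grip":1}]'
python3 st.py 467 -327 58 -105.35
python3 - <<'E'
from h import *
from workcell import ctrl
d=ctrl.get_image("wrist");cv2.imwrite("pics/w5.png",d["image"][:,:,::-1])
E
```

```text
time_s: 3.2
ee_pos: [467.5, -327.6, 57.1]
ee_rot: [1.891, -2.504, 0.032]
force: [-0.4, -0.5, 0.2]
width: 1.003
t 3.2 p [ 467.5 -327.6   57.1] f [-0.42 -0.48  0.19] tq [ 0.07  0.08 -0.01] w 1.003 xang -105.88 tilt [ 0.01  -0.018] q [ 0.84  0.57 -0.36  1.89  0.31  0.72 -1.54]
tool delta cm [-0.05  0.06 -0.1 ]
spin -0.5296282631206282
```

View pics/w5.png

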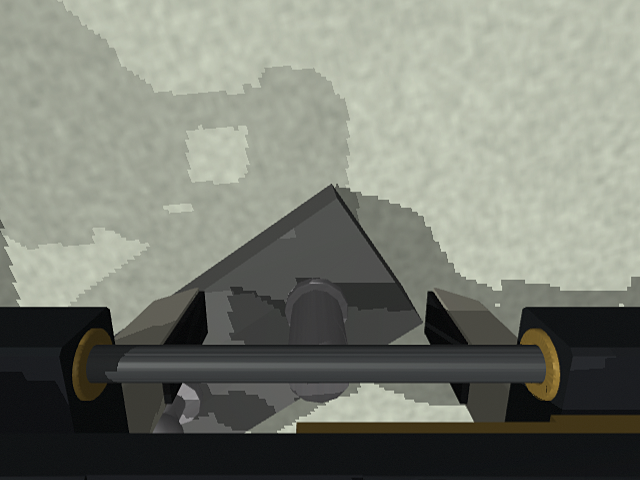

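```bash
python3 -m pendant '[{"translation":[0,0.1,0],"spin":0,"grip":0.6},{"translation":[0,0,0],"spin":0,"grip":0.3},{"translation":[0,0,0],"spin":0,"grip":0.1},{"translation":[0,0,0],"spin":0,"grip":0.1},{"translation":[0,0,0],"spin":0,"grip":0.1}]' 40
python3 -m pendant '[{"translation":[0,0,0],"spin":0,"grip":0.1},{"translation":[0,0,0],"spin":0,"grip":0.1}]'
python3 st.py
```

```text
time_s: 3.67
ee_pos: [468.3, -327.9, 59.1]
ee_rot: [1.893, -2.505, 0.036]
force: [-0.4, -0.7, 0.2]
width: 0.688
time_s: 3.83
ee_pos: [468.8, -328.2, 59.7]
ee_rot: [1.893, -2.505, 0.038]
force: [0.0, -0.3, -0.1]
width: 0.542
t 3.83 p [ 468.8 -328.2   59.7] f [ 0.03 -0.26 -0.1 ] tq [0.03 0.02 0.01] w 0.542 xang -105.86 tilt [ 0.013 -0.02 ] q [ 0.84  0.56 -0.36  1.89  0.31  0.72 -1.54]
```

```bash
python3 -m pendant '[{"translation":[0,0,0.05],"spin":0,"grip":0.1},{"translation":[0,0,0.05],"spin":0,"grip":0.1},{"translation":[0,0,0.05],"spin":0,"grip":0.1},{"translation":[0,0,0.05],"spin":0,"grip":0.1},{"translation":[0,0,0.05],"spin":0,"grip":0.1}]'
python3 st.py;python3 -m pendant '[{"translation":[0,0,0.03],"spin":0,"grip":0.1},{"translation":[0,0,0.03],"spin":0,"grip":0.1}]'
python3 st.py
```

```text
time_s: 4.25
ee_pos: [469.1, -328.4, 57.9]
ee_rot: [1.893, -2.505, 0.039]
force: [-1.7, 1.6, 8.8]
width: 0.231
t 4.25 p [ 469.1 -328.4   57.9] f [-1.66  1.61  8.83] tq [0.52 0.54 0.01] w 0.231 xang -105.87 tilt [ 0.014 -0.021] q [ 0.84  0.57 -0.36  1.89  0.31  0.71 -1.55]
time_s: 4.42
ee_pos: [469.2, -328.4, 58.0]
ee_rot: [1.893, -2.505, 0.039]
force: [-1.0, 0.6, 4.4]
width: 0.23
t 4.42 p [ 469.2 -328.4   58. ] f [-1.03  0.56  4.39] tq [ 0.3   0.32 -0.01] w 0.23 xang -105.86 tilt [ 0.013 -0.021] q [ 0.84  0.57 -0.36  1.89  0.31  0.72 -1.55]
```

```bash
python3 -m pendant '[{"translation":[0,0,-1],"spin":0,"grip":0.1},{"translation":[0,0,-2],"spin":0,"grip":0.1},{"translation":[0,0,-2.5],"spin":0,"grip":0.1},{"translation":[0,0,-2.5],"spin":0,"grip":0.1},{"translation":[0,0,-2.5],"spin":0,"grip":0.1}]'
python3 st.py 556 80 173 -105.35;python3 -m pendant '[{"translation":[0,0,-2],"spin":0,"grip":0.1},{"translation":[0,0,-1.5],"spin":0,"grip":0.1}]'
python3 st.py 556 80 180 -105.35
```

```text
time_s: 4.83
ee_pos: [463.7, -323.5, 160.7]
ee_rot: [1.892, -2.502, 0.019]
force: [0.2, -0.4, -1.4]
width: 0.237
t 4.83 p [ 463.7 -323.5  160.7] f [ 0.19 -0.44 -1.43] tq [ 0.05  0.03 -0.06] w 0.237 xang -105.8 tilt [ 0.004 -0.013] q [ 0.89  0.42 -0.41  1.84  0.22  0.92 -1.47]
tool delta cm [-41.32   2.1   -1.7 ]
spin -0.4531005936202348
time_s: 5.0
ee_pos: [464.0, -323.0, 200.0]
ee_rot: [1.894, -2.502, 0.023]
force: [-0.5, -0.1, -1.5]
width: 0.232
t 5.0 p [ 464. -323.  200.] f [-0.48 -0.14 -1.49] tq [0.03 0.04 0.01] w 0.232 xang -105.77 tilt [ 0.006 -0.014] q [ 0.9   0.37 -0.43  1.81  0.19  0.99 -1.45]
tool delta cm [-41.3    2.12   1.5 ]
spin -0.4237794731584188
```

```bash
python3 -m pendant '[{"translation":[-3.8,0.2,0],"spin":0,"grip":0.1},{"translation":[-3.8,0.2,0],"spin":0,"grip":0.1},{"translation":[-3.8,0.2,0],"spin":0,"grip":0.1},{"translation":[-3.8,0.2,0],"spin":0,"grip":0.1},{"translation":[-3.8,0.2,0],"spin":0,"grip":0.1}]'
python3 st.py 542 29 170 -105.35;python3 -m pendant '[{"translation":[-3.5,0.2,0],"spin":0,"grip":0.1},{"translation":[-3.5,0.2,0],"spin":0,"grip":0.1},{"translation":[-3,0.2,0],"spin":0,"grip":0.1},{"translation":[0,0,0],"spin":0,"grip":0.1}]'
python3 st.py 542 29 160 -105.35
```

```text
time_s: 5.42
ee_pos: [507.8, -146.6, 204.3]
ee_rot: [1.865, -2.523, 0.047]
force: [1.7, 0.9, -1.3]
width: 0.232
t 5.42 p [ 507.8 -146.6  204.3] f [ 1.71  0.94 -1.27] tq [ 0.09 -0.05  0.01] w 0.232 xang -107.08 tilt [ 0.015 -0.026] q [ 0.64  0.3  -0.51  1.89  0.21  0.97 -1.83]
tool delta cm [-17.86   1.96   3.01]
spin -1.7330853228484386
time_s: 5.75
ee_pos: [532.4, -33.9, 204.4]
ee_rot: [-1.88, 2.514, -0.045]
force: [0.6, 1.4, -1.6]
width: 0.238
t 5.75 p [532.4 -33.9 204.4] f [ 0.62  1.44 -1.63] tq [0.15 0.04 0.03] w 0.238 xang -106.43 tilt [ 0.018 -0.022] q [ 0.47  0.32 -0.56  1.88  0.23  0.98 -2.05]
tool delta cm [-6.38  0.96  4.31]
spin -1.0775637285279913
```

```bash
python3 -m pendant '[{"translation":[-3.4,0.5,0],"spin":-0.5,"grip":0.1},{"translation":[-3,0.4,1],"spin":-0.5,"grip":0.1},{"translation":[-0.8,0.1,1],"spin":0,"grip":0.1},{"translation":[0,0,0.5],"spin":0,"grip":0.1}]'
python3 st.py 542 29 160 -105.35
python3 - <<'E'
from h import *
from workcell import ctrl
d=ctrl.get_image("wrist");cv2.imwrite("pics/w6.png",d["image"][:,:,::-1])
for n,c in(("scene",(240,180,440,340)),("side",(240,150,400,270))):
    d=ctrl.get_image(n);crop(d["image"],*c,4 if n=="scene" else 5,f"pics/{n}6c.png")
E
```

```text
time_s: 6.08
ee_pos: [544.1, 41.0, 179.9]
ee_rot: [-1.906, 2.491, -0.048]
force: [-0.8, -0.5, -1.2]
width: 0.234
t 6.08 p [544.1  41.  179.9] f [-0.84 -0.46 -1.18] tq [ 0.06  0.07 -0.04] w 0.234 xang -105.18 tilt [ 0.022 -0.022] q [ 0.33  0.38 -0.58  1.87  0.28  0.95 -2.21]
tool delta cm [ 1.18 -0.06  2.01]
spin 0.17138119860300094
```

View pics/w6.png

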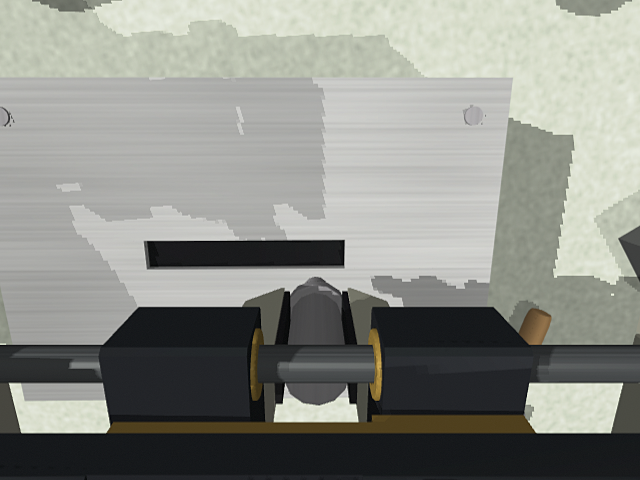

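View pics/scene6c.png

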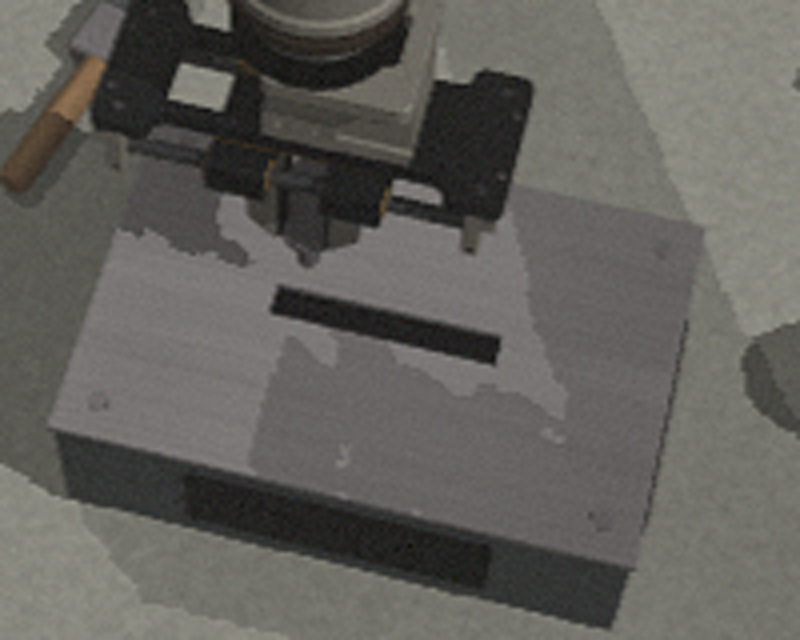

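View pics/side6c.png

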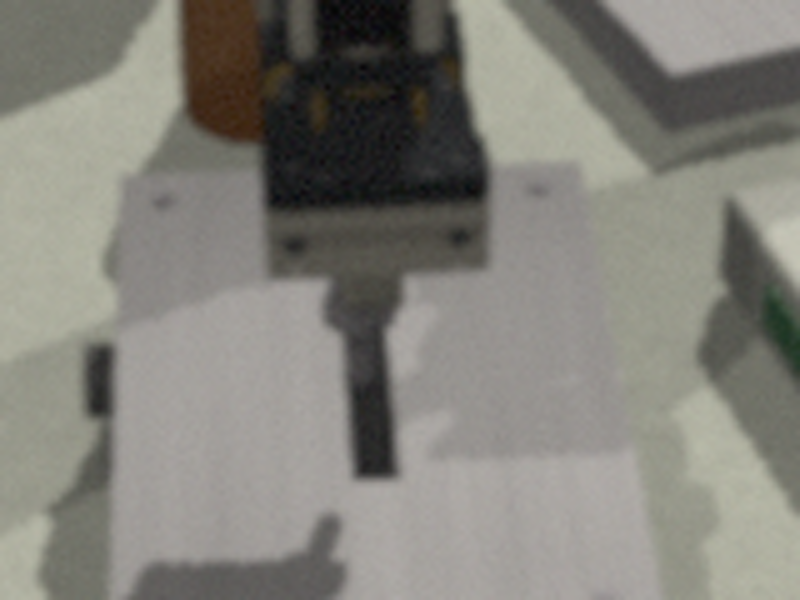

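```bash
cat > slot.py <<'E'
from h import *
from workcell import ctrl
def run(px,z=100):
    d=ctrl.get_image("wrist");o=ctrl.get_obs()
    M=R.from_rotvec(o["ee_rot"]).as_matrix()
    w=np.array([atz(d,u,v,z) for u,v in px]);print("world",w.round(1).tolist(),"mean",w.mean(0).round(1))
    t=(M.T@(w-o["ee_pos"]).T).T;print("tool",t.round(1).tolist())
    v=w[0]-w[1];print("dir",np.degrees(np.arctan2(v[1],v[0])))
    N=o["ee_pos"]+M@np.array([[0,0,43],[0,1.5,43]]).T.T[0];print("nose",N.round(1),P(d,N).round(1), P(d,o["ee_pos"]+M@[0,2,43]).round(1))
    return d,o
E
python3 -c "
from slot import *
run([(145,241),(344,240),(344,267),(148,269)])"; python3 - <<'E'
import cv2
a=cv2.imread('pics/w6.png');cv2.imwrite('pics/w6c.png',cv2.resize(a[225:415,240:400],None,fx=4,fy=3,interpolation=2))
E
```

```text
world [[580.3, 131.6, 100.0], [548.9, 17.7, 100.0], [532.4, 21.9, 100.0], [563.4, 136.3, 100.0]] mean [556.3  76.9 100. ]
tool [[-102.7, -7.0, 78.8], [15.4, -7.1, 80.9], [15.7, 9.9, 80.4], [-102.8, 10.6, 78.3]]
dir 74.58650634793266
nose [545.3  35.3 137.4] [[318.6 274.2]] [[318.6 277.8]]
```

View pics/w6c.png

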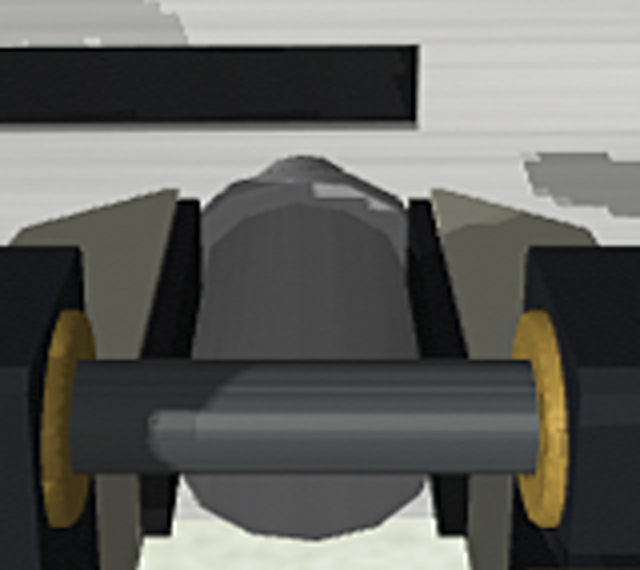

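```bash
python3 -m pendant '[{"translation":[0.5,-0.2,1],"spin":0,"grip":0.1},{"translation":[0.3,-0.1,0.9],"spin":0,"grip":0.1},{"translation":[0.1,0,0.5],"spin":0,"grip":0.1}]'
python3 st.py 542 26 160 -105.4
python3 - <<'E'
from h import *
from workcell import ctrl
d=ctrl.get_image("wrist");cv2.imwrite("pics/w7.png",d["image"][:,:,::-1])
for n,c in(("scene",(280,210,400,290)),("side",(270,180,370,250))):
    d=ctrl.get_image(n);crop(d["image"],*c,6,f"pics/{n}7c.png")
E
```

```text
time_s: 6.53
ee_pos: [547.2, 21.0, 157.3]
ee_rot: [-1.891, 2.502, -0.058]
force: [-0.2, 0.1, -1.8]
width: 0.234
t 6.53 p [547.2  21.  157.3] f [-0.18  0.05 -1.84] tq [0.07 0.08 0.02] w 0.234 xang -105.87 tilt [ 0.026 -0.027] q [ 0.34  0.41 -0.55  1.89  0.31  0.9  -2.21]
tool delta cm [-0.33  0.63 -0.3 ]
spin -0.4708671146069605
```

View pics/w7.png

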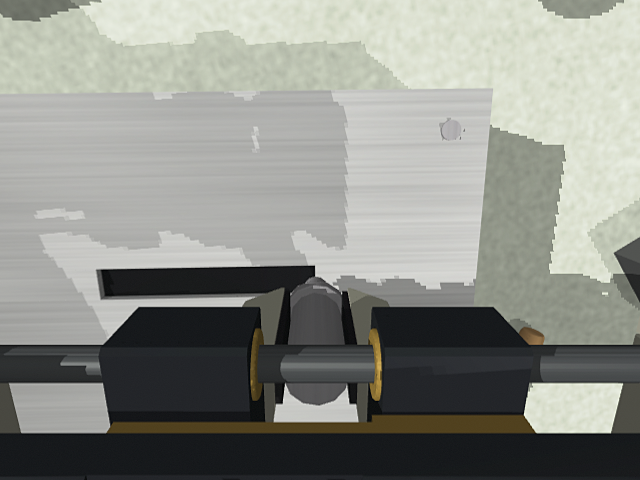

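View pics/scene7c.png

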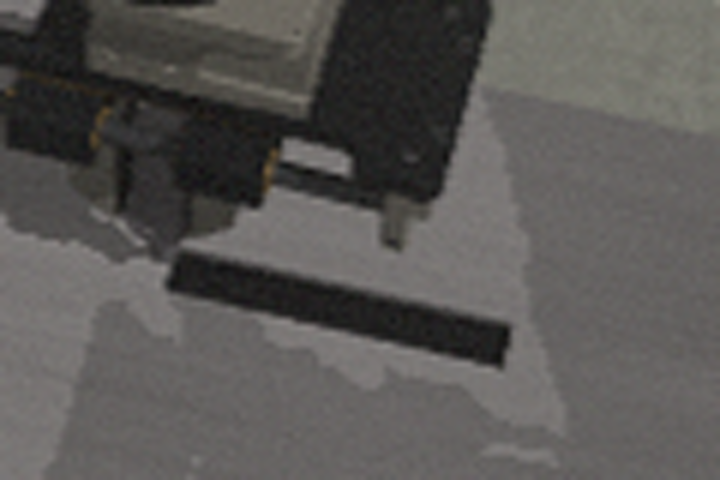

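View pics/side7c.png

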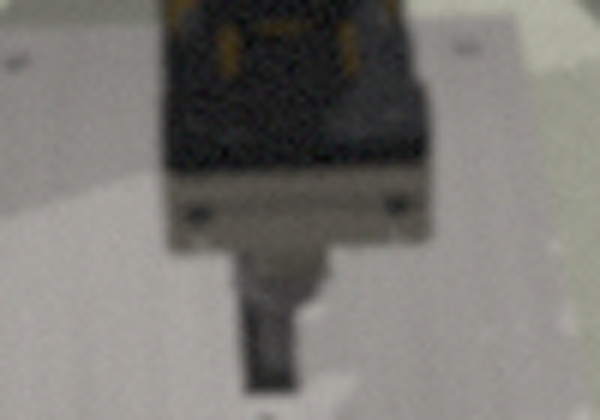

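```bash
python3 -m pendant '[{"translation":[-0.5,0.25,0],"spin":-0.4,"grip":0.1},{"translation":[0,0,0.05],"spin":0,"grip":0.1},{"translation":[0,0,0.05],"spin":0,"grip":0.1}]'
python3 st.py 542.1 27 150 -105.4
python3 - <<'E'
from h import *
from workcell import ctrl
d=ctrl.get_image("wrist");cv2.imwrite("pics/w8.png",d["image"][:,:,::-1])
o=ctrl.get_obs();M=R.from_rotvec(o["ee_rot"]).as_matrix();print(o["ee_pos"]+M@[0,4.5,43], o["ee_pos"])
E
```

```text
time_s: 6.93
ee_pos: [546.0, 28.5, 156.7]
ee_rot: [-1.901, 2.494, -0.056]
force: [0.5, -0.5, -1.9]
width: 0.234
t 6.93 p [546.   28.5 156.7] f [ 0.46 -0.47 -1.93] tq [0.04 0.   0.  ] w 0.234 xang -105.38 tilt [ 0.026 -0.025] q [ 0.33  0.41 -0.56  1.89  0.31  0.9  -2.22]
tool delta cm [0.24 0.36 0.66]
spin 0.018740095316786665
[542.74558636  29.02014703 113.54179123] [545.97559014  28.90158264 156.65562913]
```

View pics/w8.png

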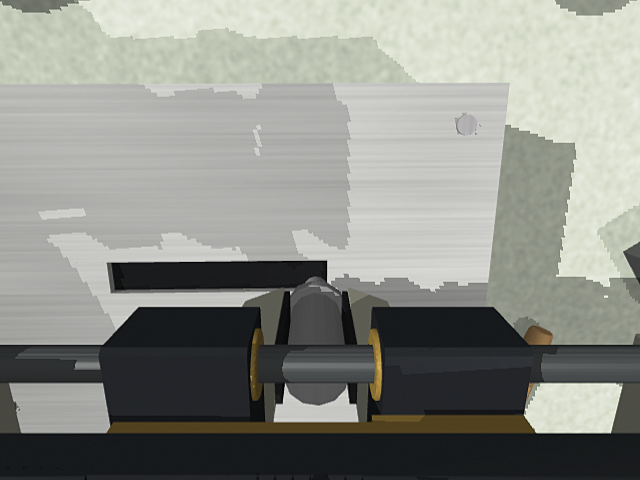

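```bash
python3 -m pendant '[{"translation":[-0.2,0.1,0.3],"spin":0,"grip":0.1},{"translation":[0,0,0.4],"spin":0,"grip":0.1},{"translation":[0,0,0.2],"spin":0,"grip":0.1}]'
python3 st.py 
python3 - <<'E'
from h import *
from workcell import ctrl
d=ctrl.get_image("wrist");cv2.imwrite("pics/w9.png",d["image"][:,:,::-1])
crop(d["image"],240,230,400,350,5,"pics/w9c.png")
d=ctrl.get_image("scene");crop(d["image"],280,210,380,280,6,f"pics/scene9c.png")
E
```

```text
time_s: 7.23
ee_pos: [546.5, 31.9, 147.9]
ee_rot: [-1.902, 2.491, -0.057]
force: [0.2, -0.3, -1.7]
width: 0.233
t 7.23 p [546.5  31.9 147.9] f [ 0.24 -0.27 -1.68] tq [ 0.1   0.06 -0.02] w 0.233 xang -105.29 tilt [ 0.028 -0.025] q [ 0.32  0.42 -0.55  1.9   0.32  0.88 -2.23]
```

View pics/w9c.png

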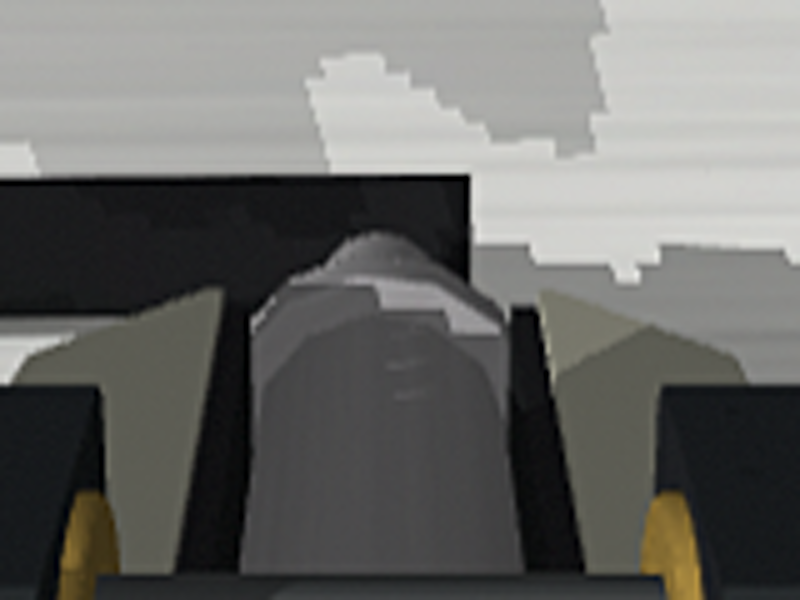

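View pics/scene9c.png

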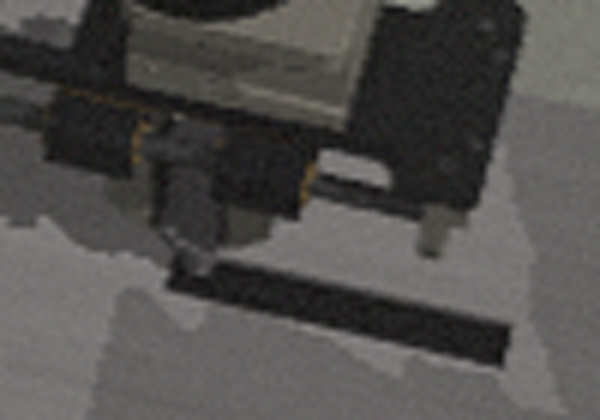

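```bash
python3 -m pendant '[{"translation":[0,0,0.4],"spin":0,"grip":0.1},{"translation":[0,0,0.3],"spin":0,"grip":0.1},{"translation":[0,0,0.2],"spin":0,"grip":0.1}]'
python3 st.py;python3 -m pendant '[{"translation":[0,0,0.12],"spin":0,"grip":0.1},{"translation":[0,0,0.1],"spin":0,"grip":0.1}]'
python3 st.py 
python3 - <<'E'
from h import *
from workcell import ctrl
d=ctrl.get_image("wrist");crop(d["image"],240,230,400,350,5,"pics/w10c.png")
E
```

```text
time_s: 7.58
ee_pos: [546.9, 31.6, 138.4]
ee_rot: [-1.902, 2.491, -0.057]
force: [0.1, 0.5, -1.8]
width: 0.234
t 7.58 p [546.9  31.6 138.4] f [ 0.11  0.51 -1.83] tq [ 0.09 -0.   -0.02] w 0.234 xang -105.3 tilt [ 0.028 -0.025] q [ 0.32  0.43 -0.55  1.91  0.33  0.86 -2.24]
time_s: 7.75
ee_pos: [547.4, 31.5, 137.7]
ee_rot: [-1.901, 2.492, -0.059]
force: [-5.5, -0.3, 14.3]
width: 0.233
t 7.75 p [547.4  31.5 137.7] f [-5.54 -0.27 14.34] tq [-0.07  1.57 -0.02] w 0.233 xang -105.32 tilt [ 0.028 -0.026] q [ 0.32  0.44 -0.55  1.91  0.33  0.86 -2.24]
```

View pics/w10c.png

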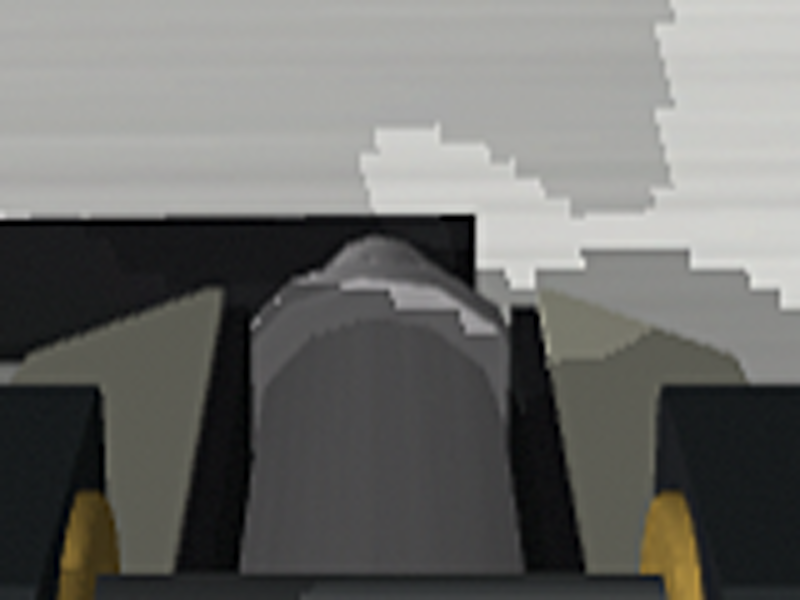

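```bash
python3 -m pendant '[{"translation":[-0.2,0.05,0.03],"spin":0,"grip":0.1},{"translation":[-0.3,0,0.05],"spin":0,"grip":0.1},{"translation":[-0.3,0,0.05],"spin":0,"grip":0.1}]'
python3 st.py
```

```text
time_s: 8.05
ee_pos: [549.0, 35.8, 137.8]
ee_rot: [-1.901, 2.497, -0.066]
force: [-4.5, -6.5, 9.5]
width: 0.234
t 8.05 p [549.   35.8 137.8] f [-4.53 -6.51  9.5 ] tq [-1.57  1.11 -0.08] w 0.234 xang -105.46 tilt [ 0.028 -0.032] q [ 0.3   0.44 -0.54  1.9   0.34  0.87 -2.26]
```

```bash
python3 -m pendant '[{"translation":[-0.4,0.03,0.03],"spin":0,"grip":0.1},{"translation":[-0.4,0.03,0.03],"spin":0,"grip":0.1}]'
python3 st.py;python3 -m pendant '[{"translation":[-0.4,0.03,0.03],"spin":0,"grip":0.1},{"translation":[-0.4,0.03,0.03],"spin":0,"grip":0.1}]'
python3 st.py
```

```text
time_s: 8.22
ee_pos: [550.7, 39.7, 137.8]
ee_rot: [1.898, -2.501, 0.073]
force: [-1.5, -4.4, 5.6]
width: 0.229
t 8.22 p [550.7  39.7 137.8] f [-1.54 -4.45  5.6 ] tq [-0.99  0.57  0.01] w 0.229 xang -105.64 tilt [ 0.027 -0.038] q [ 0.29  0.44 -0.54  1.9   0.35  0.87 -2.28]
time_s: 8.38
ee_pos: [552.7, 44.0, 137.8]
ee_rot: [1.892, -2.5, 0.079]
force: [-2.3, -4.3, 5.7]
width: 0.232
t 8.38 p [552.7  44.  137.8] f [-2.31 -4.26  5.67] tq [-1.15  0.67 -0.05] w 0.232 xang -105.8 tilt [ 0.026 -0.043] q [ 0.27  0.45 -0.54  1.89  0.36  0.88 -2.3 ]
```

```bash
H='import' ; python3 -m pendant '[{"translation":[-0.1,0.05,-0.15],"spin":0,"grip":0.1},{"translation":[-0.25,0.03,0],"spin":0,"grip":0.1},{"translation":[0,0,0.15],"spin":0,"grip":0.1},{"translation":[0,0,0.07],"spin":0,"grip":0.1}]'
python3 st.py;python3 -m pendant '[{"translation":[-0.1,0.05,-0.15],"spin":0,"grip":0.1},{"translation":[-0.25,0.03,0],"spin":0,"grip":0.1},{"translation":[0,0,0.15],"spin":0,"grip":0.1},{"translation":[0,0,0.07],"spin":0,"grip":0.1}]'
python3 st.py
```

```text
time_s: 8.72
ee_pos: [554.0, 49.2, 137.7]
ee_rot: [1.894, -2.501, 0.08]
force: [-3.7, -3.2, 13.1]
width: 0.233
t 8.72 p [554.   49.2 137.7] f [-3.75 -3.15 13.14] tq [-0.94  1.26 -0.08] w 0.233 xang -105.77 tilt [ 0.028 -0.043] q [ 0.26  0.45 -0.54  1.89  0.36  0.88 -2.3 ]
time_s: 9.05
ee_pos: [554.6, 54.2, 137.7]
ee_rot: [1.896, -2.501, 0.08]
force: [-4.0, -1.6, 12.2]
width: 0.228
t 9.05 p [554.6  54.2 137.7] f [-3.96 -1.55 12.22] tq [-0.72  1.25 -0.03] w 0.228 xang -105.71 tilt [ 0.029 -0.042] q [ 0.26  0.45 -0.54  1.88  0.36  0.88 -2.31]
```

```bash
cat >> st.py <<'E'
n=o["ee_pos"]+M@[0.3,4.5,43];c=n[:2]-[556.2,78];print("   nose s %.1f perp %.1f z %.1f Fz %.1f"%(c@[.265,.964],c@[.964,-.265],n[2],o["force"][2]+1.8))
E
python3 -m pendant '[{"translation":[-0.1,0.15,-0.15],"spin":0,"grip":0.1},{"translation":[-0.2,0.08,0],"spin":0,"grip":0.1},{"translation":[0,0,0.15],"spin":0,"grip":0.1},{"translation":[0,0,0.06],"spin":0,"grip":0.1}]'
python3 st.py;python3 -m pendant '[{"translation":[-0.1,0.1,-0.15],"spin":0,"grip":0.1},{"translation":[-0.2,0.05,0],"spin":0,"grip":0.1},{"translation":[0,0,0.15],"spin":0,"grip":0.1},{"translation":[0,0,0.06],"spin":0,"grip":0.1}]'
python3 st.py
```

```text
time_s: 9.38
ee_pos: [553.6, 58.7, 137.8]
ee_rot: [1.897, -2.501, 0.081]
force: [-4.5, -2.6, 11.4]
width: 0.231
t 9.38 p [553.6  58.7 137.8] f [-4.47 -2.62 11.38] tq [-0.58  1.19 -0.05] w 0.231 xang -105.67 tilt [ 0.03  -0.042] q [ 0.25  0.45 -0.54  1.89  0.36  0.88 -2.32]
   nose s -21.0 perp -0.2 z 94.6 Fz 13.2
time_s: 9.72
ee_pos: [553.2, 62.8, 137.8]
ee_rot: [1.898, -2.5, 0.082]
force: [-4.2, -2.2, 11.7]
width: 0.231
t 9.72 p [553.2  62.8 137.8] f [-4.2  -2.2  11.73] tq [-0.56  1.23 -0.03] w 0.231 xang -105.63 tilt [ 0.031 -0.042] q [ 0.24  0.45 -0.54  1.89  0.36  0.88 -2.33]
   nose s -17.1 perp -1.6 z 94.6 Fz 13.5
```

```bash

python3 -m pendant '[{"translation":[-0.1,-0.05,-0.15],"spin":0,"grip":0.1},{"translation":[-0.2,0,0],"spin":0,"grip":0.1},{"translation":[0,0,0.15],"spin":0,"grip":0.1},{"translation":[0,0,0.06],"spin":0,"grip":0.1}]'
python3 st.py;python3 -m pendant '[{"translation":[-0.1,0.03,-0.15],"spin":0,"grip":0.1},{"translation":[-0.2,0.02,0],"spin":0,"grip":0.1},{"translation":[0,0,0.15],"spin":0,"grip":0.1},{"translation":[0,0,0.06],"spin":0,"grip":0.1}]'
python3 st.py
python3 - <<'E'
from h import *
from workcell import ctrl
d=ctrl.get_image("wrist");crop(d["image"],80,200,400,400,2.5,"pics/w11c.png")
E
```

```text
time_s: 10.05
ee_pos: [555.0, 66.4, 137.8]
ee_rot: [1.899, -2.5, 0.083]
force: [-4.6, -1.5, 11.7]
width: 0.236
t 10.05 p [555.   66.4 137.8] f [-4.57 -1.54 11.74] tq [-0.53  1.3  -0.09] w 0.236 xang -105.6 tilt [ 0.031 -0.043] q [ 0.23  0.45 -0.54  1.88  0.36  0.88 -2.34]
   nose s -13.2 perp -0.8 z 94.7 Fz 13.5
time_s: 10.38
ee_pos: [555.7, 70.2, 137.8]
ee_rot: [1.9, -2.5, 0.084]
force: [-5.2, -2.5, 11.7]
width: 0.234
t 10.38 p [555.7  70.2 137.8] f [-5.2  -2.52 11.69] tq [-0.52  1.31 -0.08] w 0.234 xang -105.58 tilt [ 0.032 -0.043] q [ 0.23  0.46 -0.54  1.88  0.36  0.88 -2.34]
   nose s -9.4 perp -1.1 z 94.7 Fz 13.5
```

View pics/w11c.png

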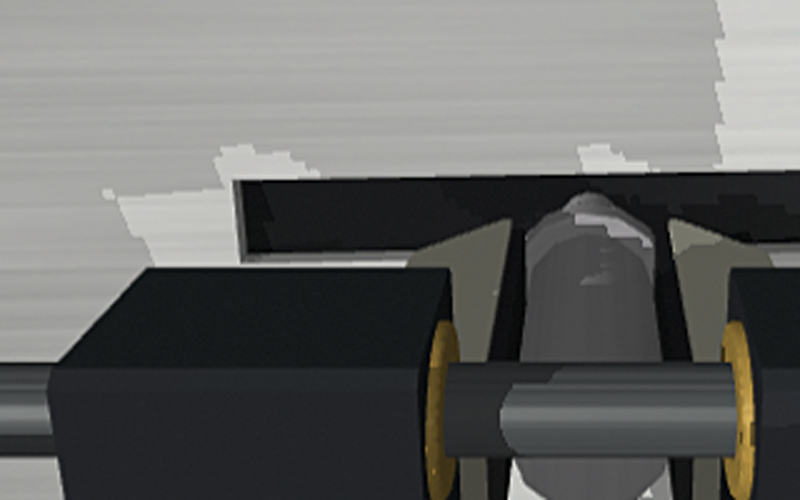

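```bash

python3 -m pendant '[{"translation":[-0.1,0,-0.15],"spin":0,"grip":0.1},{"translation":[-0.2,0.01,0],"spin":0,"grip":0.1},{"translation":[0,0,0.15],"spin":0,"grip":0.1},{"translation":[0,0,0.06],"spin":0,"grip":0.1}]'
python3 st.py;python3 -m pendant '[{"translation":[-0.1,0.02,-0.15],"spin":0,"grip":0.1},{"translation":[-0.2,0.01,0],"spin":0,"grip":0.1},{"translation":[0,0,0.15],"spin":0,"grip":0.1},{"translation":[0,0,0.06],"spin":0,"grip":0.1}]'
python3 st.py
```

```text
time_s: 10.77
ee_pos: [556.7, 73.8, 137.7]
ee_rot: [1.9, -2.499, 0.085]
force: [-5.5, -2.1, 12.6]
width: 0.236
t 10.77 p [556.7  73.8 137.7] f [-5.54 -2.11 12.62] tq [-0.55  1.32 -0.01] w 0.236 xang -105.55 tilt [ 0.032 -0.043] q [ 0.22  0.46 -0.54  1.87  0.37  0.88 -2.35]
   nose s -5.6 perp -1.1 z 94.6 Fz 14.4
time_s: 11.1
ee_pos: [557.7, 77.5, 137.8]
ee_rot: [1.901, -2.499, 0.086]
force: [-5.0, -1.8, 12.8]
width: 0.234
t 11.1 p [557.7  77.5 137.8] f [-5.03 -1.79 12.76] tq [-0.49  1.32 -0.07] w 0.234 xang -105.53 tilt [ 0.033 -0.044] q [ 0.21  0.46 -0.54  1.87  0.37  0.88 -2.36]
   nose s -1.8 perp -1.1 z 94.6 Fz 14.6
```

```bash

python3 -m pendant '[{"translation":[-0.1,0,-0.15],"spin":0,"grip":0.1},{"translation":[-0.2,0,0],"spin":0,"grip":0.1},{"translation":[0,0,0.15],"spin":0,"grip":0.1},{"translation":[0,0,0.06],"spin":0,"grip":0.1}]' >/dev/null
python3 st.py;python3 -m pendant '[{"translation":[-0.1,0.02,-0.15],"spin":0,"grip":0.1},{"translation":[-0.2,0.01,0],"spin":0,"grip":0.1},{"translation":[0,0,0.15],"spin":0,"grip":0.1},{"translation":[0,0,0.06],"spin":0,"grip":0.1}]' >/dev/null
python3 st.py
```

```text
t 11.43 p [558.9  81.2 137.4] f [-3.92 -3.01 11.48] tq [-0.58  1.16 -0.02] w 0.236 xang -105.5 tilt [ 0.033 -0.044] q [ 0.2   0.46 -0.54  1.87  0.37  0.88 -2.36]
   nose s 2.0 perp -0.8 z 94.3 Fz 13.3
t 11.77 p [559.6  84.9 135.8] f [ 0.69 -0.34  2.51] tq [-0.16  0.22 -0.03] w 0.233 xang -105.47 tilt [ 0.033 -0.043] q [ 0.2   0.47 -0.54  1.86  0.37  0.88 -2.37]
   nose s 5.8 perp -1.2 z 92.7 Fz 4.3
```

```bash

python3 -m pendant '[{"translation":[-0.1,0,0.1],"spin":0,"grip":0.1},{"translation":[0,0,0.15],"spin":0,"grip":0.1},{"translation":[0,0,0.15],"spin":0,"grip":0.1}]' >/dev/null
python3 st.py
```

```text
t 12.02 p [559.8  85.1 131.2] f [-1.14 -0.1   2.94] tq [0.09 0.26 0.08] w 0.234 xang -105.49 tilt [ 0.032 -0.044] q [ 0.19  0.48 -0.54  1.87  0.38  0.88 -2.38]
   nose s 6.0 perp -1.1 z 88.0 Fz 4.7
```

```bash

python3 -m pendant '[{"translation":[-0.03,0,0.25],"spin":0,"grip":0.1},{"translation":[0,0,0.25],"spin":0,"grip":0.1},{"translation":[0,0,0.2],"spin":0,"grip":0.1}]' >/dev/null
python3 st.py;python3 -m pendant '[{"translation":[0,0,0.2],"spin":0,"grip":0.1},{"translation":[0,0,0.15],"spin":0,"grip":0.1}]' >/dev/null
python3 st.py
```

```text
t 12.27 p [559.8  85.1 123.4] f [-1.12 -0.92  1.47] tq [ 0.01  0.37 -0.05] w 0.234 xang -105.5 tilt [ 0.031 -0.044] q [ 0.19  0.49 -0.53  1.87  0.39  0.86 -2.38]
   nose s 6.0 perp -1.1 z 80.3 Fz 3.3
t 12.43 p [559.8  85.1 119.2] f [-0.75 -0.77  1.96] tq [0.06 0.28 0.02] w 0.236 xang -105.49 tilt [ 0.031 -0.044] q [ 0.19  0.49 -0.53  1.87  0.39  0.86 -2.39]
   nose s 6.0 perp -1.1 z 76.1 Fz 3.8
```

```bash

python3 -m pendant '[{"translation":[0,0,0.15],"spin":0,"grip":0.1},{"translation":[0,0,0.1],"spin":0,"grip":0.1}]' >/dev/null
python3 st.py;python3 -m pendant '[{"translation":[0,0,0.1],"spin":0,"grip":0.1},{"translation":[0,0,0.1],"spin":0,"grip":0.1}]' >/dev/null
python3 st.py
python3 - <<'E'
from h import *
from workcell import ctrl
d=ctrl.get_image("wrist");crop(d["image"],80,200,400,400,2.5,"pics/w12c.png")
d=ctrl.get_image("scene");crop(d["image"],280,200,400,280,6,f"pics/scene12c.png")
E
```

```text
t 12.6 p [559.8  85.1 116.3] f [-1.11 -0.35  2.17] tq [ 0.03  0.35 -0.07] w 0.233 xang -105.49 tilt [ 0.031 -0.044] q [ 0.19  0.5  -0.53  1.88  0.39  0.85 -2.39]
   nose s 6.0 perp -1.1 z 73.1 Fz 4.0
t 12.77 p [559.8  85.1 114. ] f [-0.67 -0.18  2.67] tq [ 0.11  0.34 -0.02] w 0.227 xang -105.48 tilt [ 0.031 -0.044] q [ 0.18  0.5  -0.52  1.88  0.4   0.85 -2.39]
   nose s 6.1 perp -1.1 z 70.9 Fz 4.5
```

View pics/w12c.png

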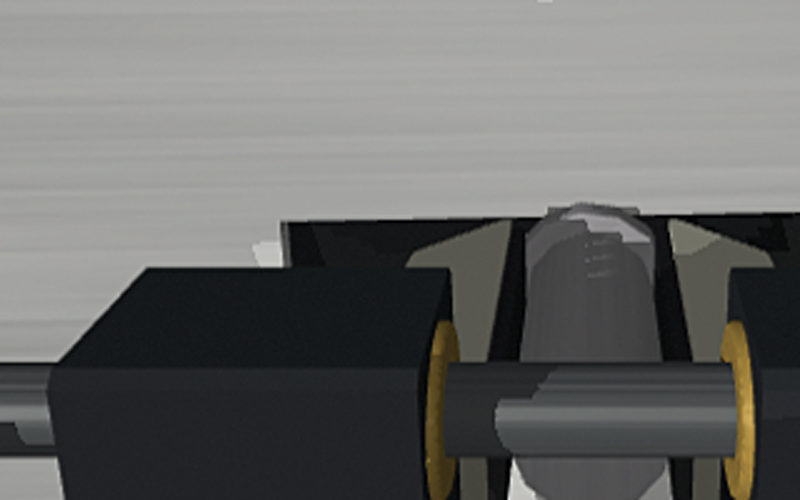

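View pics/scene12c.png

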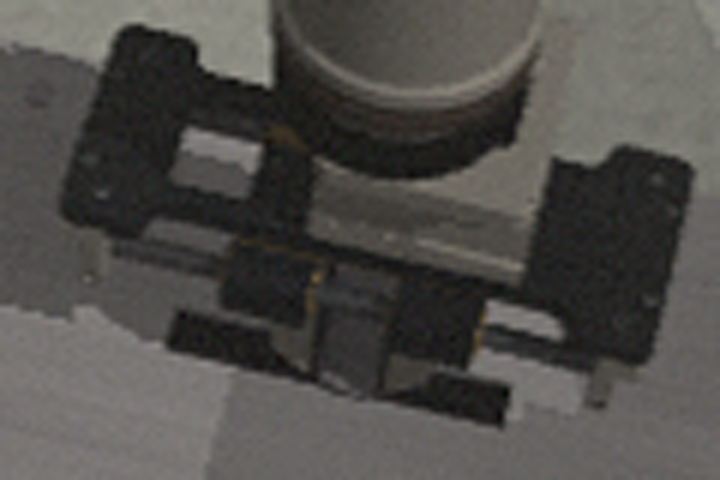

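```bash

python3 -m pendant '[{"translation":[0,0,0.1],"spin":0,"grip":0.1}]' >/dev/null
python3 st.py;python3 -m pendant '[{"translation":[0,0,0.1],"spin":0,"grip":0.1}]' >/dev/null
python3 st.py
```

```text
t 12.95 p [560.   85.  113.2] f [-2.67 -1.21 13.16] tq [-0.18  0.98  0.06] w 0.23 xang -105.48 tilt [ 0.031 -0.044] q [ 0.18  0.5  -0.52  1.88  0.4   0.84 -2.39]
   nose s 6.0 perp -0.9 z 70.1 Fz 15.0
t 13.03 p [560.1  85.  113.1] f [-5.08  0.27 15.62] tq [-0.15  1.53 -0.04] w 0.234 xang -105.49 tilt [ 0.031 -0.044] q [ 0.18  0.5  -0.52  1.88  0.4   0.84 -2.39]
   nose s 6.0 perp -0.7 z 70.0 Fz 17.4
```

```bash

python3 -m pendant '[{"translation":[0,0,0.1],"spin":0,"grip":0.1},{"translation":[0,0,0.02],"spin":0,"grip":0.1}]' >/dev/null
python3 st.py;python3 -m pendant '[{"translation":[0,0,0.02],"spin":0,"grip":0.4},{"translation":[0,0,0.02],"spin":0,"grip":0.5},{"translation":[0,0,0.02],"spin":0,"grip":0.6},{"translation":[0,0,0],"spin":0,"grip":0.6},{"translation":[0,0,0],"spin":0,"grip":0.6}]' >/dev/null
python3 st.py
python3 - <<'E'
from h import *
from workcell import ctrl
d=ctrl.get_image("wrist");crop(d["image"],80,200,400,400,2.5,"pics/w13c.png")
E
```

```text
t 13.2 p [559.9  85.1 113.4] f [-0.82 -0.19 -0.05] tq [ 0.07  0.34 -0.05] w 0.234 xang -105.49 tilt [ 0.031 -0.045] q [ 0.18  0.5  -0.52  1.88  0.4   0.85 -2.39]
   nose s 6.0 perp -1.0 z 70.3 Fz 1.8
t 13.62 p [560.8  85.2 112.6] f [ 0.66 -0.46  1.1 ] tq [0.14 0.06 0.01] w 0.547 xang -105.49 tilt [ 0.033 -0.045] q [ 0.18  0.5  -0.52  1.88  0.4   0.84 -2.4 ]
   nose s 6.4 perp -0.1 z 69.5 Fz 2.9
```

View pics/w13c.png

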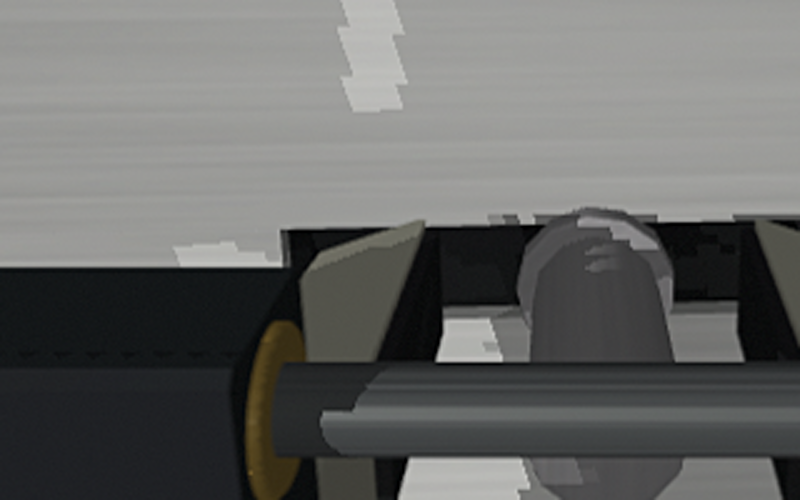

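```bash

python3 -m pendant '[{"translation":[0,0,-1],"spin":0,"grip":0.7},{"translation":[0,0,-1.5],"spin":0,"grip":0.7},{"translation":[0,0,-2],"spin":0,"grip":0.7},{"translation":[0,0,-2.5],"spin":0,"grip":0.7},{"translation":[0,0,-2.5],"spin":0,"grip":0.7}]' >/dev/null
python3 st.py;python3 -m pendant '[{"translation":[2,-3,-1],"spin":0,"grip":0.7},{"translation":[3,-3,0],"spin":0,"grip":0.7},{"translation":[3,-2,0],"spin":0,"grip":0.7},{"translation":[3,0,0],"spin":0,"grip":0.7},{"translation":[0,0,0],"spin":0,"grip":0.7}]' >/dev/null
python3 st.py
python3 - <<'E'
from h import *
from workcell import ctrl
for n,c in (("wrist",(0,0,640,480)),("scene",(260,180,420,300)),("side",(250,150,390,270))):
    d=ctrl.get_image(n);crop(d["image"],*c,1 if n=="wrist" else 5,f"pics/{n}14c.png")
E
```

```text
t 14.08 p [553.1  88.5 206.3] f [ 0.77 -0.06  0.07] tq [0.07 0.01 0.02] w 0.702 xang -105.44 tilt [ 0.02  -0.045] q [ 0.23  0.38 -0.58  1.81  0.3   1.03 -2.31]
   nose s 7.3 perp -9.0 z 163.2 Fz 1.9
t 14.5 p [607.7 -36.5 236.6] f [-0.42 -0.54  0.01] tq [0.06 0.07 0.01] w 0.702 xang -104.79 tilt [ 0.037 -0.043] q [ 0.4   0.41 -0.54  1.68  0.29  1.09 -2.05]
   nose s -98.4 perp 77.5 z 193.4 Fz 1.8
```

View pics/wrist14c.png

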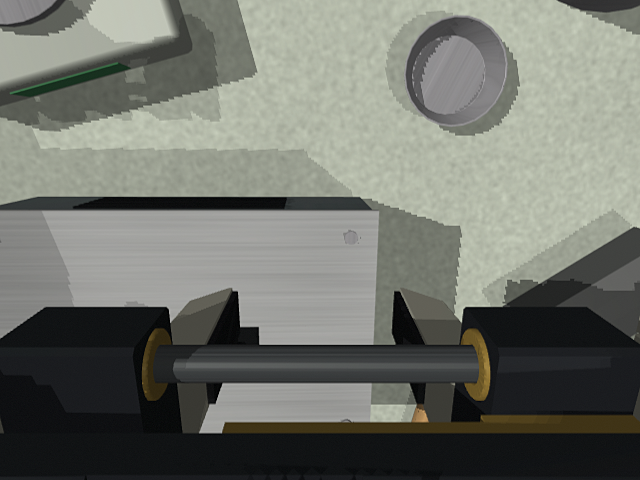

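View pics/scene14c.png

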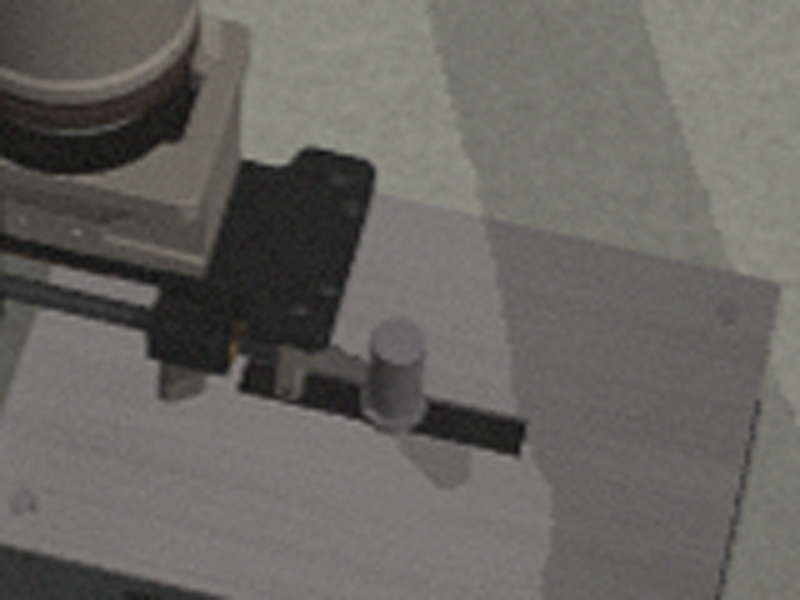

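View pics/side14c.png

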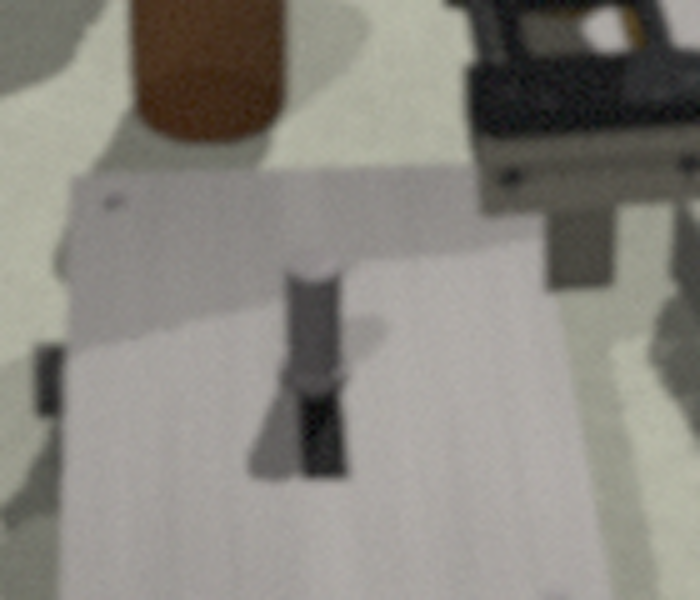

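```bash
python3 - <<'E'
from h import *
from workcell import ctrl
A=ctrl.get_image("scene");B=ctrl.get_image("side")
a=lambda u,v,z:atz(A,u/5+260-.4,v/5+180-.4,z).round(1)
b=lambda u,v,z:atz(B,u/5+250-.4,v/5+150-.4,z).round(1)
print("A top/collar",a(397,343,154),a(394,407,106)," B",b(313,270,154),b(314,376,106))
from math import *
for n,D in(("scene",A),("side",B)):
    p=P(D,[560-4,85,154])[0],P(D,[556,85,106])[0];print(n,p)
    old=cv2.imread(f"pics/{n}0.png").astype(int);new=D["image"][:,:,::-1].astype(int)
    cv2.imwrite(f"pics/{n}15.png",D["image"][:,:,::-1])
print(ctrl.get_obs()["joint_velocities"].round(3))
E
```

```text
A top/collar [558.5  85.9 154. ] [561.4  86.3 106. ]  B [552.2  79.6 154. ] [551.1  75.1 106. ]
scene (array([338.53294358, 247.10077937]), array([337.69139815, 258.66770162]))
side (array([313.19164031, 201.64255225]), array([313.24620272, 221.370465  ]))
[-0.011  0.003  0.     0.004  0.003 -0.003 -0.   ]
```

View pics/scene15.png

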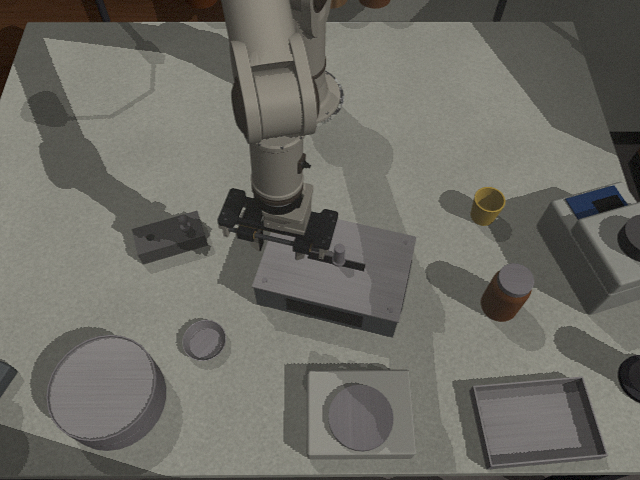

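```bash
python3 -c "
from workcell import ctrl
print(ctrl.finish_job())"
```

```text
the job is handed in; nothing more can be done
None
```

The locking pin is standing in the plugged socket with its collar on the cover plate, and the job is handed in at about 14.5 s of robot time.

**Feeling for the socket:** I took the straight-handled pin from the rack and set its nose on the slot floor at about y = -50 mm. I felt along the slot, sliding it a little at first and then mostly in short press-and-hop steps of about 4 mm. The plug gave way at about y = +6 mm.

**Pressing home:** The nose went down at 3 to 5 N. It then stopped hard, with the nose calculated to be 30 mm below the plate, which matches the collar seating. The highest push I read was about 17 N when seating and about 16 N at first touch, but forces were only read between moves.

**Last checks:**
- After letting go and backing off, both fixed cameras show the pin standing with its collar on the plate and the gripper clear.
- The pricker, brush, dish, cup and jar look unmoved in the scene picture.

**What disagreed:**
- **Camera positions:** The two fixed cameras differ by 6 to 11 mm on where the pin is. That is more than the stated 2 mm accuracy and includes my error in picking pixels.
- **Uprightness:** Estimates of the pin's top and collar differ by 3 to 5 mm, in opposite directions in the two views, so I put it down to picking error. I judged uprightness mainly from the pictures.
- **Tool tilt:** The tool had drifted to about 3° of tilt by the time I released the pin. In the released view the pin looked seated.

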